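# Show a shaft's end face to the bench inspection camera

### The job

Show the foot of the pump shaft to the up-looking bench camera: first turn the camera's focus ring until the white line on the ring meets the long line on the collar below it, and let go of it. Then lift the stepped shaft straight out of the wooden block, carry it over the surface gauge, V-block and tin without disturbing them or the two bolts, and hold it upright and centred over the lens with its wide foot about 10 mm above the glass, never touching the camera with it. Finish there, still holding the shaft steady in the gripper, so that the picture can be taken.

Things in the scene. Friction and masses are not known exactly. Their poses are not given: they have to be found in the camera images.
- bench_camera: Bench inspection camera, fixed: base plate 150 x 120 x 12 mm, grey housing, upright lens looking straight up. Origin: centre of the plate's underside, on the bench; z is the lens axis, -x the side of the long index line. Fixed black collar: radius 38 mm, top at z 74 mm; above it the focus ring, then the lens front. It stands left or right of the robot's middle, the wooden block on the other side
- focus_ring (a joint): Angle of the focus ring in rad about the vertical lens axis, growing counter-clockwise seen from above. It reads 0 when the ring's white line stands at the long index line of the collar; it starts 0.6 to 1.4 rad clockwise of there (negative). Turns from -1.7 to 0.9, with a little friction (about 0.1 N m), and stays where it is left
- ring_grip (a point): Point on the lens axis at mid-height of the ring's knurled steel grip, where to grip it: the grip is a cylinder of diameter 50 mm from 16 mm below this point to 10 mm above it; below it is the ring's black skirt of radius 32 mm. The point's axes turn with the ring: -x points to the ring's white line
- ring_line (a point): The white line on the top of the ring's skirt, 29 mm from the lens axis; to be brought next to the index mark
- index_mark (a point): The long thick white line on the top of the fixed collar, 36.5 mm from the lens axis on the camera's -x side; the target of the ring's line (the short lines each side are 15 degrees apart)
- lens_glass (a point): Centre of the top of the front glass, 31 mm in diameter, in a black barrel of radius 20 mm (the barrel's rim lies 0.7 mm under the glass); z up. About 111 mm above the bench. The barrel sinks 2 mm for each radian the ring turns counter-clockwise, as the focus changes
- parts_block: Wooden block 72 x 200 x 32 mm, fixed, with three round holes in a row along its y axis at -62, 0 and 62 mm, each 38 mm wide and 20 mm deep (floor 12 mm above the bench). Origin: centre of the underside
- shaft: Plain steel pump shaft with steps, 115 mm long, 0.25 to 0.5 kg, standing upright in one of the three holes. Origin: centre of its foot face (underside), z towards the thin end. Diameter 36 mm from 0 to 26 mm, 27 mm from 26 to 52 mm, 20 mm from 52 to 115 mm. Grip the 20 mm part, fingers closing across the row (along the block's x)
- bolt_a: Dark hexagon bolt 93 mm tall standing on its head in another hole of the wooden block; origin centre of its underside; stays there
- bolt_b: The other such bolt, in the remaining hole; stays there
- surface_gauge: Surface gauge 195 mm tall: base 55 x 70 mm with a thin post and a needle, standing in the middle between camera and block; origin centre of the base's underside; leave alone
- v_block: V-block 45 x 55 x 38 mm, standing in the middle; origin centre of underside; leave alone
- small_can: Round tin, 67 mm wide and 65 mm tall, standing in the middle; origin centre of underside; leave alone
Mind the look-alikes: they are no part of the job. What is shaped like the shaft but turquoise is not meant.

How it is judged (in metres and radians):
On the way, in this order (a step that is already met when the one before it is completed fails the run):
1. the focus ring's line is at the index line (within 0.1 rad) and the ring is let go, the shaft still in its hole (value of joint focus_ring between -0.1 and 0.1 rad and contact force between the fingers and bench_camera below 0.1 N and height (world z) of shaft below 0.02 m), for 0.2 s.
2. the shaft is lifted out of the block, clear of it, in the gripper (height (world z) of shaft above 0.045 m and contact force between the fingers and shaft above 1 N and contact force between shaft and parts_block below 0.1 N), for 0.1 s.
At the end, for the whole second after the job is handed in: The gripper holds the shaft still, upright (4 degrees), foot 5 to 16 mm above the glass, centred on the lens within 6 mm, touching nothing else; the focus ring is within 0.1 rad of its index line; bolts, gauge, V-block and tin are within 20 mm of their places (value of joint focus_ring between -0.1 and 0.1 rad and horizontal distance between shaft and lens_glass below 0.006 m and z of shaft in the frame of lens_glass between 0.005 and 0.016 m and angle between shaft's own z axis and vertical below 0.07 rad and contact force between the fingers and shaft above 1 N and contact force between shaft and bench_camera below 0.1 N and linear speed of shaft below 0.01 m/s and angular speed of shaft below 0.08 rad/s and distance of each of bolt_a, bolt_b, surface_gauge, v_block, small_can from where it was at the start of the episode below 0.02 m); the arm keeps its last pose, push and grip.
It fails at once if the shaft touches the camera or its lens (over 1 N) (contact force between shaft and bench_camera above 1 N).
It fails at once if a bystander is disturbed: a bolt, the surface gauge, the V-block or the tin is moved more than 20 mm or tipped (distance of any of bolt_a, bolt_b, surface_gauge, v_block, small_can from where it was at the start of the episode above 0.02 m or angle between any of surface_gauge, small_can, v_block's own z axis and vertical above 0.4 rad).
It also fails if it takes over 72 s, if anything falls off the work surface, if the arm or the gripper's body presses on something with over 40 N, if the wrist force passes 120 N, or if a joint passes its speed limit or range.

### The arm

A 6-joint arm with a two-finger parallel gripper is mounted at the origin on a cart in front of the work surface, level with it; the furniture and walls round the work are solid. World frame = base frame: x ahead of the robot, y to its left, z up, the work surface at z = 0. Lengths are in m, angles in degrees, forces in N, time in s.
With the tool pointing down it reaches from about 0.375 to 0.75 m from the base axis. Payload 9 kg.
Tool frame: the origin (TCP) lies where the fingers leave the gripper's body, on its centre line; the fingertips stand 73 mm ahead of it and the grasp point (between the pads) lies 54 mm ahead of it (robot.tip_reach is the distance from the TCP to the fingertips, in m); z points along the fingers, y is the direction in which the jaws open and shut (so a half turn about z gives the same grasp; the last joint's range is limited). The gripper opens to 85 mm and grips with 20 to 120 N. Pads are 22 mm wide; open, the fingers measure 114 mm over their backs; the gripper's body (76 mm by 85 mm) begins 54 mm behind the grasp point. The pads swing forward as they close: fully open they stand 13 mm farther back than shut.
Start: joints at [56.052, 5.964, 5.575, 89.605, 0, 77.527], TCP at [0.22, 0.558, 0.304] pointing down, gripper open.
Joint ranges: [-171.21, 171.21], [-48.23, 106.86], [-62.78, 66.21], [-105.2, 120.99], [-86.42, 89.51], [-180, 180]. Speed limits (degrees/s): [127.2, 127.2, 147.25, 180, 180, 180].

### API

Orientations are given as [roll, pitch, yaw] about the fixed x, y, z axes, in that order (R = Rz(yaw) Ry(pitch) Rx(roll)).
In Python, from plant import robot gives the robot as it stands. Calls block until the motion is done:
- robot.move_pose(position, orientation): joint-space move of the TCP to a pose.
- robot.line_to(position, vel=0.15, rotation=None, guard=None): straight line of the TCP; rotation=None keeps the orientation; vel is the mean speed in m/s. With guard (N) it stops when the force on the tool has changed by that much, and returns True; else False.
- robot.goto_joints(angles): joint-space move.
- robot.set_gripper(opening): finger opening in m; the grip force is fixed at half the most; returns when the fingers have stopped.
- robot.pause(seconds).
- robot.ik(position, orientation): joint angles nearest the present ones, or None.
- robot.observe(): the state.
- robot.grab_frame(name): name is "scene" or "top" or "wrist"; returns the picture (420x560x3 uint8, blue, green, red); there is no depth.
- robot.get_calibration(name): a dict with "vertical_fov" (degrees; the focal length in pixels is half the picture's height over the tangent of half this angle, whatever the lens; pixels are square), "cx", "cy" (the principal point, pixels), "rvec" (rotation vector, rad) and "tvec" (3), from world to camera coordinates, as OpenCV has them. Camera axes: x right, y down, z forward; pixel columns grow to the right and rows downward; lengths in m; the calibration is good to about 2 mm. The wrist camera is an equidistant fisheye: a pixel r from the principal point sees the ray r / f radians off the axis. A picture is of the moment at which its call begins: read the wrist's pose just before it. get_calibration takes no time and is no camera call; for the wrist camera it gives the pose at the moment of the call.
A pose or a line that the arm cannot do raises robot.IKError and nothing moves.
- robot.job_done(): hands the job in, once; it reports no verdict.
The state is a dict: "time": time; "q": joint angles; "qvel": joint speeds; "joint_torque": joint torques, N m; "tool_pos": TCP position; "tcp_rot": TCP orientation; "ft_force": force on the tool from outside, world axes, zero at the start; "torque": the same for the moment, N m; "gripper_width": finger opening in m.
Only numpy, scipy, OpenCV 4.12 (cv2) and the standard library are available. Lean on these libraries where they do the work, as an engineer would, in place of code of your own. Each camera call takes 0.05 s, during which the arm holds its last target. There are 200 camera calls.

## Working session

There is one attempt and no reset: what is moved stays moved. The work goes in short steps, each a Python script; the robot and the scene stay as the last script left them, time stands still between calls to the robot, and variables do not carry over. Pictures are saved under pics/ and viewed, about 8 in all and at most 12, crops included, and the job is handed in when it is done.

```bash
ls; mkdir -p pics; python3 - <<'E'
from plant import robot
import cv2,numpy as np
print(robot.observe())
for n in ("scene","top","wrist"):
    im=robot.grab_frame(n); cv2.imwrite(f"pics/{n}0.png",im); print(n,robot.get_calibration(n))
E
```

```text
pics
{'time': 0.0, 'q': array([5.60511171e+01, 5.99949308e+00, 5.52527133e+00, 8.96030734e+01,
       1.06472425e-05, 7.75261851e+01]), 'qvel': array([ 0.00344844,  0.05555012, -0.00880304,  0.09555004,  0.02255742,
        0.04710207]), 'joint_torque': array([ 2.84762800e-04, -5.56930196e+01,  5.03649330e+01,  1.68233406e-02,
       -1.50182245e-04, -6.89458943e-06]), 'tool_pos': array([0.21951787, 0.55814549, 0.30309614]), 'tcp_rot': array([-1.79924532e+02, -1.67056437e-02,  1.58524921e+02]), 'ft_force': array([-0.57035231, -0.39283998, -0.15214975]), 'torque': array([0.03139051, 0.03502194, 0.01473596]), 'gripper_width': 0.0853583443315473}
scene {'vertical_fov': 46.10228535874585, 'cx': 277.082975110725, 'cy': 215.87530633137771, 'rvec': array([ 1.93020872, -0.84031692,  0.50568433]), 'tvec': array([-0.33687549,  0.28901175,  0.99081041])}
top {'vertical_fov': 49.9664655355207, 'cx': 291.58822302286194, 'cy': 205.79949387391264, 'rvec': array([ 2.1345129 , -2.16699936,  0.1092415 ]), 'tvec': array([0.03867978, 0.53326154, 1.07933669])}
wrist {'vertical_fov': 65.70646984690485, 'cx': 272.90211229950677, 'cy': 209.46640050297972, 'rvec': array([-2.40235864, -1.63764536, -0.22203913]), 'tvec': array([-0.59983847, -0.03566596,  0.37969028])}
```

View pics/top0.png

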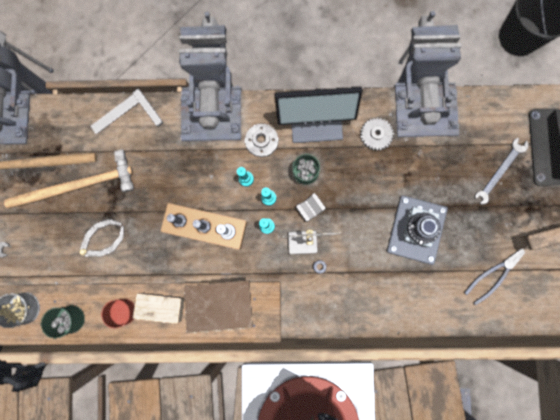

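View pics/scene0.png

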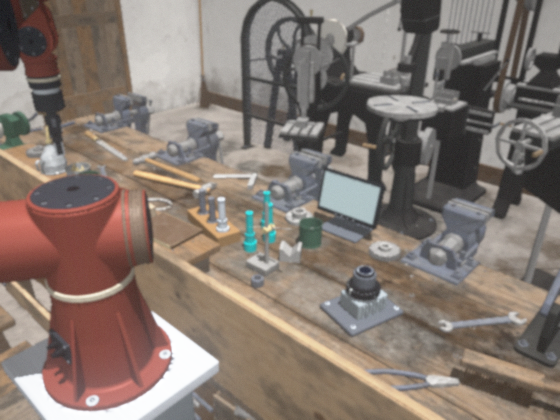

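The top picture shows the block at about (203,226), with two dark bolts and the steel shaft at its right end (226,232). The bench camera is at about (420,230). The gauge (303,240), V-block (311,207) and tin (306,168) stand between them. The turquoise parts are decoys.

```bash
cat > h.py <<'E'
from plant import robot
import cv2,numpy as np
def cam(n):
    c=robot.get_calibration(n); R=cv2.Rodrigues(np.array(c['rvec'],float))[0]
    return dict(n=n,R=R,t=np.array(c['tvec'],float),c=np.array([c['cx'],c['cy']]),f=210/np.tan(np.radians(c['vertical_fov'])/2))
def ray(c,uv):
    d=np.array(uv,float)-c['c']
    if c['n']=='wrist':
        r=np.linalg.norm(d); th=r/c['f']; v=np.array([*(d/max(r,1e-9)*np.sin(th)),np.cos(th)])
    else: v=np.array([*(d/c['f']),1.])
    return -c['R'].T@c['t'], c['R'].T@v
def onz(c,uv,z):
    o,v=ray(c,uv); return o+v*(z-o[2])/v[2]
def proj(c,p):
    x=c['R']@np.array(p,float)+c['t']
    if c['n']=='wrist':
        r=np.hypot(x[0],x[1]); return c['c']+c['f']*np.arctan2(r,x[2])*x[:2]/max(r,1e-9)
    return c['c']+c['f']*x[:2]/x[2]
E
python3 - <<'E'
from h import *
np.set_printoptions(precision=4,suppress=True)
c=cam('top')
for nm,uv,z in [('cam plate centre',(419,230),.012),('lens',(427,226),.111),('shaft top',(223,230),.127),('bolt1',(173,217),.105),('gauge top',(309,236),.195),('gauge base',(302,242),.0),('vb',(311,207),.038),('can',(306,168),.065),
  ('blk',(167,206),.032),('blk',(245,219),.032),('blk',(240,247),.032),('blk',(163,232),.032),('turq',(266,224),.1),('turq2',(266,193),.12),('turq3',(242,173),.12)]: print(nm,onz(c,uv,z))
w=cam('wrist');o=robot.observe()
import scipy.spatial.transform as s
R=s.Rotation.from_euler('xyz',o['tcp_rot'],degrees=True).as_matrix()
print('cam pos in tool',R.T@(-w['R'].T@w['t']-o['tool_pos']),'cam axes in tool',R.T@w['R'].T)
print(robot.tip_reach)
E
```

```text
cam plate centre [ 0.4706 -0.2845  0.012 ]
lens [ 0.4732 -0.2769  0.111 ]
shaft top [0.4701 0.1839 0.127 ]
bolt1 [0.5034 0.3036 0.105 ]
gauge top [ 0.4502 -0.0077  0.195 ]
gauge base [0.4456 0.0063 0.    ]
vb [ 0.5294 -0.017   0.038 ]
can [ 0.6213 -0.0061  0.065 ]
blk [0.5384 0.3397 0.032 ]
blk [0.5029 0.1459 0.032 ]
blk [0.4344 0.1582 0.032 ]
blk [0.474  0.3484 0.032 ]
turq [0.4843 0.089  0.1   ]
turq2 [0.5536 0.087  0.12  ]
turq3 [0.6009 0.1419 0.12  ]
cam pos in tool [ 0.0679  0.0006 -0.0709] cam axes in tool [[ 0.0004 -0.9631 -0.269 ]
 [ 1.      0.0006 -0.0007]
 [ 0.0008 -0.269   0.9631]]
0.0726
```

```bash
python3 - <<'E'
from h import *
import pickle
def shot(n):
    c=cam('wrist'); im=robot.grab_frame('wrist'); cv2.imwrite(f'pics/{n}.png',im); pickle.dump(c,open(f'pics/{n}.pkl','wb'))
robot.move_pose([.47,.19,.34],[180,0,-100]); robot.pause(.4); shot('b1')
robot.move_pose([.473,-.277,.30],[180,0,-100]); robot.pause(.4); shot('c1')
robot.line_to([.473,-.337,.30]); robot.pause(.4); shot('c2')
o=robot.observe();print(o['time'],o['q'],o['tool_pos'])
cv2.imwrite('pics/m1.png',np.hstack([cv2.imread('pics/b1.png')[:,60:460],cv2.imread('pics/c1.png')[:,60:460]]))
E
```

```text
6.0 [-4.83361807e+01  2.51543605e+00  1.57301628e+00  8.90484934e+01
 -5.15259156e-05 -1.28358489e+02] [ 0.47308907 -0.33670146  0.30011465]
```

View pics/m1.png

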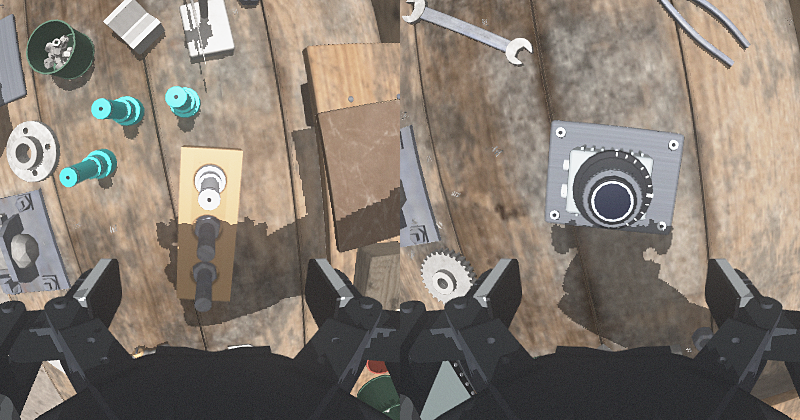

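Left (wrist over the block): the shaft's bright top is at about (269,200) in the full frame, with two dark bolts below it. Right (wrist over the camera): the lens is at about (273,203), with index lines on the collar's right side. I'll zoom in on the ring.

```bash
python3 - <<'E'
from h import *
import pickle
a=[]
for n in('c1','c2'):
    c=pickle.load(open(f'pics/{n}.pkl','rb')); p=proj(c,[.473,-.277,.09]); x,y=(p-[50,58]).astype(int); print(n,x,y,p)
    a.append(cv2.resize(cv2.imread(f'pics/{n}.png')[y:y+120,x:x+100],None,fx=4,fy=4,interpolation=cv2.INTER_CUBIC))
cv2.imwrite('pics/m2.png',np.hstack(a))
E
```

```text
c1 223 139 [273.28432747 197.62044992]
c2 234 200 [284.20819146 258.45275201]
```

View pics/m2.png

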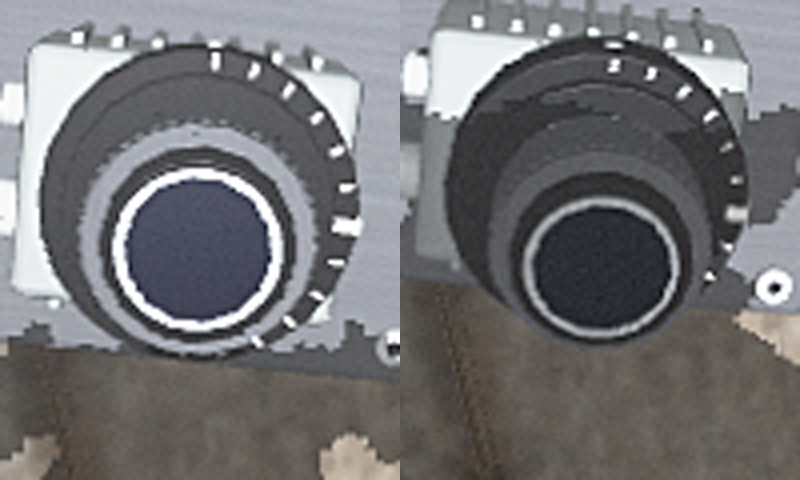

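The enlarged view shows the index line (thick) on the collar's right, which is world -x. The ticks run 15° apart. The ring's own line is not visible; it lies clockwise, on the +y side behind the grip, so I'll look from there.

```bash
cat >> h.py <<'E'
import pickle
def shot(n):
    c=cam('wrist'); im=robot.grab_frame('wrist'); cv2.imwrite(f'pics/{n}.png',im); pickle.dump(c,open(f'pics/{n}.pkl','wb'))
def load(n): return cv2.imread(f'pics/{n}.png'),pickle.load(open(f'pics/{n}.pkl','rb'))
def tri(L):
    A=np.zeros((3,3));b=np.zeros(3)
    for c,uv in L:
        o,v=ray(c,uv); v/=np.linalg.norm(v); M=np.eye(3)-np.outer(v,v); A+=M; b+=M@o
    p=np.linalg.solve(A,b); return p,[np.round(proj(c,p)-uv,1) for c,uv in L]
np.set_printoptions(precision=4,suppress=True)
E
python3 - <<'E'
from h import *
robot.move_pose([.473,-.24,.30],[180,0,80]); robot.pause(.4); shot('c3')
robot.line_to([.433,-.26,.27]); robot.pause(.4); shot('c4')
print(robot.observe()['time'])
a=[]
for n in('c3','c4'):
    im,c=load(n); p=proj(c,[.473,-.277,.09]); x,y=(p-[50,62]).astype(int); print(n,x,y,p)
    a.append(cv2.resize(im[y:y+120,x:x+100],None,fx=4,fy=4,interpolation=cv2.INTER_CUBIC))
cv2.imwrite('pics/m3.png',np.hstack(a))
print(tri([(load('c1')[1],(272.25,201)),(load('c2')[1],(284.5,267))]))
E
```

```text
10.1583
c3 229 175 [279.5419 237.0368]
c4 274 157 [324.0443 219.2508]
(array([ 0.4732, -0.2805,  0.1158]), [array([ 0.2, -0. ]), array([-0.1,  0. ])])
```

View pics/m3.png

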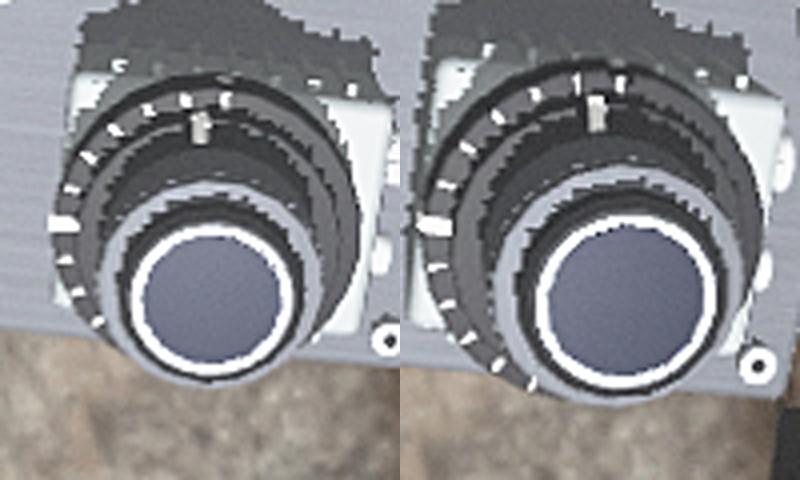

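The ring's line is grey-white at (201,126) in the left crop and (597,112) in the right one, between the 5th and 6th ticks clockwise of the index, so about -1.4 rad. Next I triangulate these points and the shaft.

```bash
python3 - <<'E'
from h import *
c={n:load(n)[1] for n in('b1','c1','c2','c3','c4')}
off=dict(c1=(223,139,0),c2=(234,200,400),c3=(229,175,0),c4=(274,157,400))
U=lambda n,x,y:(c[n],np.array([(x-off[n][2])/4-.375+off[n][0],y/4-.375+off[n][1]]))
gl=[U('c1',197,248),U('c2',602,268),U('c3',213,299),U('c4',627,301)]
ln=[U('c3',201,126),U('c4',597,112)]
ix=[U('c1',347,226),U('c2',737,214),U('c3',63,223),U('c4',437,223)]
for nm,L,z in(('glass',gl,.112),('line',ln,.079),('index',ix,.074)):
    print(nm,*tri(L)); print([onz(a,u,z)[:2] for a,u in L])
# collar/glass ellipse; shaft
im,cb=load('b1')
for nm,z in(('top',.127),):
    hsv=cv2.cvtColor(im,cv2.COLOR_BGR2HSV); m=((hsv[...,1]<40)&(hsv[...,2]>190)).astype(np.uint8)
    print(onz(cb,(269,200),z))
cv2.imwrite('pics/m4.png',cv2.resize(im[130:330,215:335],None,fx=3,fy=3,interpolation=cv2.INTER_CUBIC))
E
```

```text
glass [ 0.4738 -0.2799  0.1132] [array([-0.1,  0.4]), array([-0.5, -0.2]), array([-0.4,  0.1]), array([-0.3,  0.1])]
[array([ 0.4737, -0.2799]), array([ 0.4735, -0.2791]), array([ 0.4741, -0.2804]), array([ 0.4741, -0.2804])]
line [ 0.4771 -0.2505  0.0801] [array([0., 0.]), array([-0., -0.])]
[array([ 0.477 , -0.2508]), array([ 0.4772, -0.2508])]
index [ 0.44   -0.2699  0.075 ] [array([-0.2,  0.1]), array([-0.4,  0. ]), array([-0. , -0.1]), array([-0.6,  0.3])]
[array([ 0.4398, -0.2698]), array([ 0.4396, -0.2694]), array([ 0.4399, -0.2703]), array([ 0.4405, -0.2701])]
[0.4741 0.1921 0.127 ]
```

View pics/m4.png

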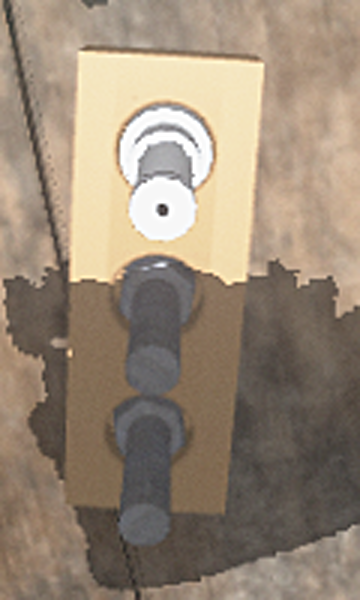

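Checks: the index is 35.5 mm from the axis (36.5 expected) and the line 29.5 mm (29 expected). The ring angle is 83.5° − 163.5° = −80° (−1.40 rad), within the stated range. Next I grip the ring and turn it +80°.

```bash
python3 - <<'E'
from h import *
robot.line_to([.474,-.280,.25],rotation=[180,0,80])
print(robot.line_to([.474,-.280,.158],vel=.08,guard=15))
robot.set_gripper(.045); o=robot.observe(); print(o['gripper_width'],o['ft_force'],o['tool_pos'])
q=np.array(o['q']); q0=q.copy()
for k in range(1,5):
    q=q0.copy(); q[5]-=20*k; robot.goto_joints(q)
robot.pause(.2)
o=robot.observe(); print(o['q'],o['tcp_rot'],o['ft_force'],o['torque'],o['gripper_width'])
robot.set_gripper(.085); robot.pause(.1)
print(robot.observe()['ft_force'])
robot.line_to([.474,-.280,.25]); 
robot.move_pose([.474,-.26,.30],[180,0,80]); robot.pause(.4); shot('d1'); print(robot.observe()['time'])
im,c=load('d1'); p=proj(c,[.474,-.28,.09]); x,y=(p-[50,62]).astype(int); print(x,y)
cv2.imwrite('pics/m5.png',cv2.resize(im[y:y+120,x:x+100],None,fx=4,fy=4,interpolation=cv2.INTER_CUBIC))
E
```

```text
False
0.048232116810977735 [-7.0564  2.0385  7.3974] [ 0.4735 -0.28    0.1588]
[-44.2031  -1.2495 -16.9419  74.3499  -0.083  -23.8722] [-179.9412   -0.0723  159.6691] [-5.2702  0.3266  4.0284] [ 0.1016  1.0535 -0.0988] 0.0481159792753563
[-0.0459 -0.8122 -0.7979]
17.3333
226 157
```

View pics/m5.png

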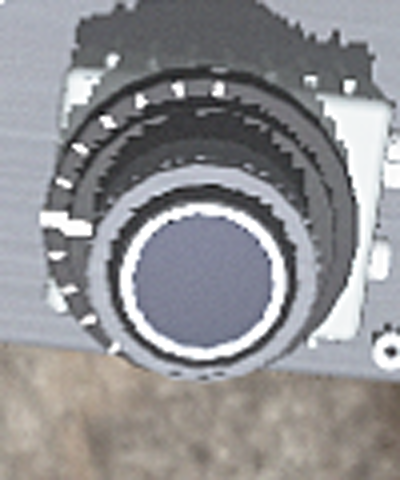

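The ring's line (77,228) now stands next to the thick index line (52,218). I'll measure the leftover angle and the shaft position from an offset second view.

```bash
python3 - <<'E'
from h import *
_,c=load('d1')
U=lambda x,y:(x/4-.375+226,y/4-.375+157)
l=onz(c,U(77,228),.0798); i=onz(c,U(54,219),.0745); g=onz(c,U(203,281),.1110)
print(l,i,g)
for ax in (np.array([.474,-.28,0]),g):
    a=lambda p:np.degrees(np.arctan2(p[1]-ax[1],p[0]-ax[0])); print('line',a(l),'idx',a(i),a(l)-a(i), np.hypot(*(l-ax)[:2]),np.hypot(*(i-ax)[:2]))
robot.move_pose([.474,.16,.36],[180,0,-100]); robot.pause(.4); shot('b2')
robot.line_to([.474,.225,.34]); robot.pause(.4); shot('b3'); print(robot.observe()['time'])
L=[]
for n in('b1','b2','b3'):
    im,c=load(n); p=proj(c,[.474,.191,.127]); x,y=np.round(p).astype(int)
    # dark centre mark on the bright top face
    g=im[y-7:y+8,x-7:x+8].max(2).astype(int); print(n,p); 
    hsv=cv2.cvtColor(im,cv2.COLOR_BGR2HSV); m=((hsv[...,1]<30)&(hsv[...,2]>215)).astype(np.uint8)
    k,lab,st,ce=cv2.connectedComponentsWithStats(m)
    for j in range(1,k):
        if st[j,4]>60 and np.hypot(*(ce[j]-p))<45: print('  blob',st[j],ce[j],onz(c,ce[j],.127))
a=[]
for n in('b2','b3'):
    im,c=load(n); x,y=np.round(proj(c,[.474,.191,.1])).astype(int)-[50,60]; print(n,x,y); a.append(cv2.resize(im[y:y+120,x:x+100],None,fx=4,fy=4,interpolation=cv2.INTER_CUBIC))
cv2.imwrite('pics/m6.png',np.hstack(a))
E
```

```text
[ 0.4455 -0.2722  0.0798] [ 0.4398 -0.2705  0.0745] [ 0.4738 -0.2797  0.111 ]
line 164.70716516730025 idx 164.5242938215501 0.18287134575015784 0.029529468769332594 0.035494834816815764
line 165.21868589128096 idx 164.94782966675035 0.2708562245306041 0.029264801160363133 0.035229130937015345
20.8417
b1 [268.9108 198.8575]
  blob [255 166  31  26 371] [269.7089 177.0701] [0.4698 0.1716 0.127 ]
  blob [258 189  23  21 360] [268.7028 199.2278] [0.4742 0.1913 0.127 ]
b2 [278.6719 222.8037]
  blob [263 187  29  26 318] [277.0283 198.0755] [0.4713 0.1661 0.127 ]
  blob [269 214  20  13 169] [279.426 219.716] [0.4727 0.188  0.127 ]
b3 [266.7071 160.3508]
  blob [253 136  31  36 743] [267.5491 153.5787] [0.4722 0.1852 0.127 ]
b2 228 155
b3 217 97
```

View pics/m6.png

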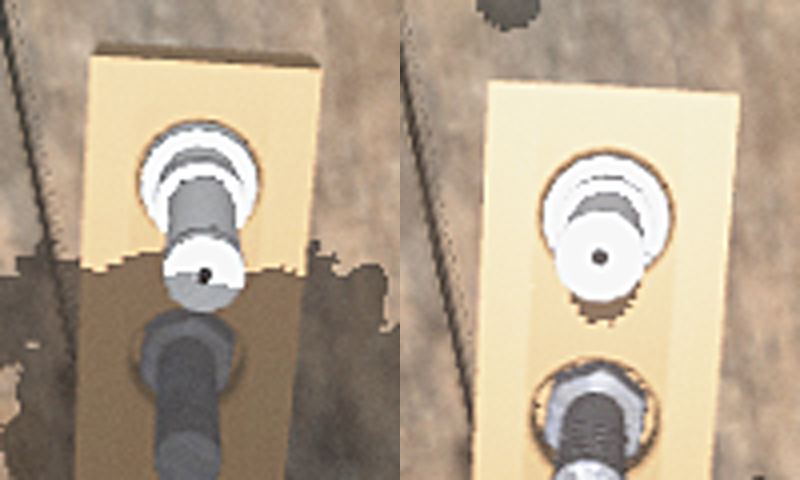

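The ring is within about 0.3° of the index. In the last crops, the dark centre hole of the shaft's top is at (204,275) and (600,257). I'll triangulate it, grip and lift.

```bash
python3 - <<'E'
from h import *
c={n:load(n)[1] for n in('b1','b2','b3')}
L=[(c['b1'],np.array([268.3,199.3])),(c['b2'],np.array([204/4-.375+228,275/4-.375+155])),(c['b3'],np.array([200/4-.375+217,257/4-.375+97]))]
p,e=tri(L); print(p,e,[onz(a,u,.127)[:2] for a,u in L])
x,y=np.mean([onz(a,u,.127)[:2] for a,u in L],0)
assert abs(p[2]-.127)<.006
robot.line_to([x,y,.26]); print(robot.line_to([x,y,.159],vel=.08,guard=12))
robot.set_gripper(.012); o=robot.observe(); print(o['gripper_width'],o['ft_force'],o['tool_pos'])
robot.line_to([x,y,.22],vel=.06); o=robot.observe(); print(o['gripper_width'],o['ft_force'],o['tool_pos'],o['time'])
robot.line_to([x,y,.42],vel=.12)
robot.pause(.3); o=robot.observe(); print(o['gripper_width'],o['ft_force'],o['torque'],o['tool_pos'],o['time'])
E
```

```text
[0.4743 0.1913 0.1277] [array([0.4, 0.1]), array([-0.2, -0. ]), array([-0.2, -0.1])] [array([0.4746, 0.1913]), array([0.4741, 0.1916]), array([0.4742, 0.1914])]
False
0.018752663674138418 [-2.2606  0.9461  3.6659] [0.4743 0.1915 0.1592]
0.018432328609645762 [-0.0744 -0.3383 -5.1699] [0.4741 0.1914 0.2195] 24.7583
0.01902785504839631 [-0.3171  0.2832 -3.7397] [-0.0533  0.0159 -0.0076] [0.4742 0.1914 0.4198] 26.875
```

```bash
python3 - <<'E'
from h import *
X=[.4738,-.2798]
robot.line_to([*X,.42],vel=.15); robot.line_to([*X,.30],vel=.1); robot.pause(.6)
o=robot.observe(); print(o['gripper_width'],o['ft_force'],o['torque'],o['tool_pos'],o['tcp_rot'],o['time'])
shot('e1'); c=load('e1')[1]
for z in(.111,.153,.179,.268): print(z,proj(c,[*X,z]))
cs=cam('scene'); s=robot.grab_frame('scene'); cv2.imwrite('pics/e1s.png',s); t=robot.grab_frame('top'); cv2.imwrite('pics/e1t.png',t)
px,py=proj(cs,[*X,.17]).astype(int); print('scene',px,py, [proj(cs,[*X,z]) for z in(.111,.153,.2,.268)])
a=cv2.resize(s[py-75:py+75,px-50:px+50],None,fx=4,fy=4,interpolation=cv2.INTER_CUBIC)
b=cv2.resize(load('e1')[0][60:360,170:370],None,fx=2,fy=2)
cv2.imwrite('pics/m7.png',np.hstack([a,b]))
E
```

```text
0.018688907330629185 [ 0.6695 -0.1807 -4.2284] [-0.0045  0.0101  0.0089] [ 0.4738 -0.2798  0.3   ] [ 179.9965    0.0027 -100.0015] 32.1167
0.111 [273.1916 203.8753]
0.153 [273.2743 218.9695]
0.179 [273.3415 231.3006]
0.268 [273.7645 310.2513]
scene 366 247 [array([364.4912, 270.0191]), array([366.2033, 253.7876]), array([368.1974, 234.8821]), array([371.2396, 206.0399])]
```

View pics/m7.png

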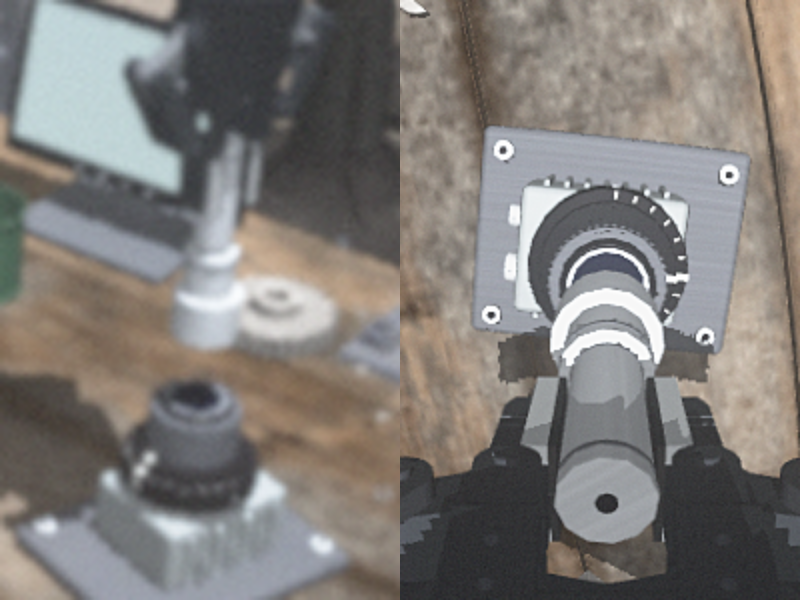

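The left part (scene view) shows the shaft upright over the lens: foot at about (207,345), lens at (195,392), both where the projection puts them. In the wrist view, the centre hole of the shaft's top maps to (273.0,311.5) against a predicted (273.8,310.3), so it sits straight and unslipped. Next I lower it and check.

```bash
python3 - <<'E'
from h import *
X=[.4738,-.2798]
robot.line_to([*X,.2690],vel=.02); robot.pause(1.0)
o=robot.observe(); print(o['gripper_width'],o['ft_force'],o['tool_pos'],o['tcp_rot'],o['qvel'],o['time'])
shot('f1'); im,c=load('f1')
cs=cam('scene'); s=robot.grab_frame('scene'); t=robot.grab_frame('top'); cv2.imwrite('pics/f1t.png',t)
t0=cv2.imread('pics/top0.png'); 
for nm,(x0,x1,y0,y1) in dict(gauge=(285,340,225,258),vb=(294,330,190,222),can=(288,325,150,188),bolts=(162,214,205,240)).items():
    d=cv2.absdiff(t,t0)[y0:y1,x0:x1].max(2); print(nm,'changed frac',(d>50).mean())
px,py=proj(cs,[*X,.15]).astype(int); print(px,py,[proj(cs,[*X,z]) for z in(.111,.121,.148,.237)],proj(c,[*X,.237]))
a=cv2.resize(s[py-60:py+60,px-40:px+40],None,fx=5,fy=5,interpolation=cv2.INTER_CUBIC)
b=cv2.resize(im[60:360,170:370],None,fx=2,fy=2)
cv2.imwrite('pics/m8.png',np.hstack([a,b]))
E
```

```text
0.018806008362090613 [-0.007   0.4456 -4.3918] [ 0.4738 -0.2798  0.269 ] [-179.9957   -0.0028  -99.9986] [-0.0453 -0.0057 -0.0119 -0.0154  0.0613 -0.0978] 34.9667
gauge changed frac 0.5493112947658402
vb changed frac 0.013020833333333334
can changed frac 0.0
bolts changed frac 0.0
366 254 [array([364.4912, 270.0191]), array([364.8931, 266.2092]), array([365.9961, 255.7519]), array([369.8288, 219.4156])] [273.7747 310.245 ]
```

View pics/m8.png

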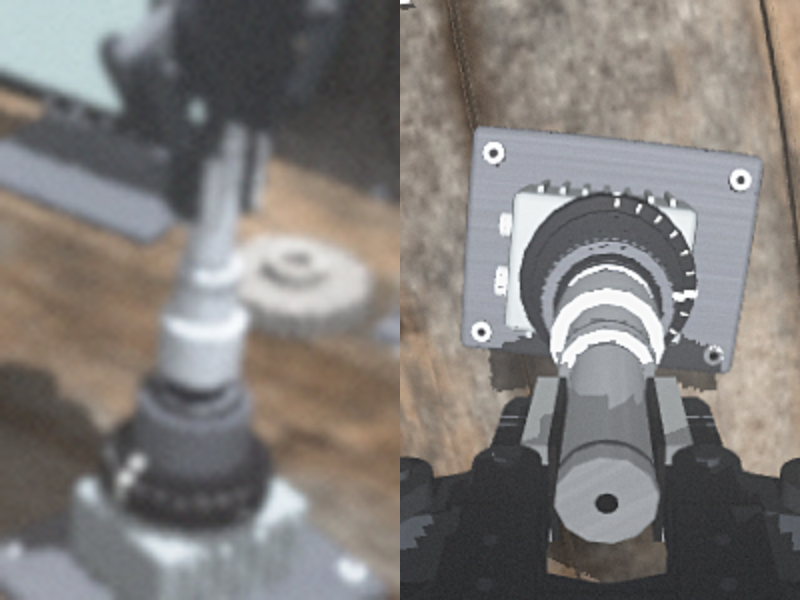

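The shaft is upright over the lens. The scene view shows a thin gap between the foot's lower edge (y≈390) and the barrel's rim (y≈408), about 18 enlarged px, which matches roughly 10 mm. The gauge area changed between top pictures, so I'll check whether that is only shadow or the arm.

```bash
python3 - <<'E'
import cv2,numpy as np
print_=[cv2.resize(cv2.imread(f'pics/{n}.png')[140:270,255:385],None,fx=3,fy=3) for n in('top0','f1t')]
cv2.imwrite('pics/m9.png',np.hstack(print_))
E
```

```text
(no output)
```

View pics/m9.png

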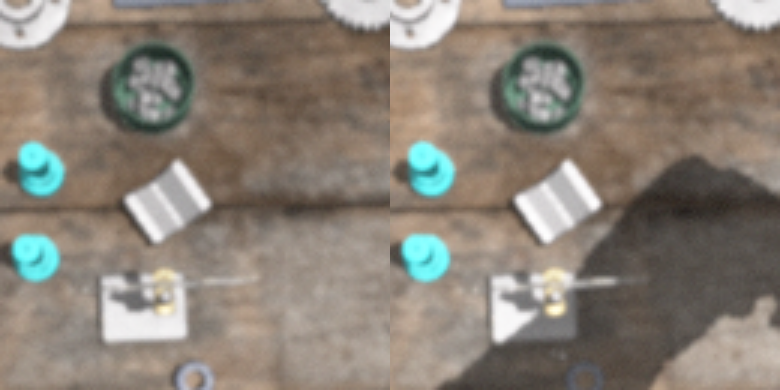

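The change is only the arm's shadow: gauge, V-block and tin are at the same pixels before and after.

```bash
python3 -c "
from plant import robot
robot.job_done(); o=robot.observe(); print(o['time'],o['tool_pos'],o['gripper_width'])"
```

```text
the job is handed in; nothing more can be done
the job is handed in; nothing more can be done
```

I turned the focus ring to its index line, carried the shaft over to the camera, and handed the job in with the shaft held over the lens. The robot gives no verdict; the clock read about 35 s of 72 s at the last check.

- **Focus ring:** I turned it about +80° and let go. Measured afterwards, its line was within about 0.3° of the index line.
- **Shaft:** I lifted it straight out of the block and carried it over the middle with its foot about 0.27 m above the bench, well above the 195 mm gauge.
- **Final pose:** The tool stood still over the lens axis I measured. The calculated foot gap is about 11 mm, and the scene picture agrees with roughly 10 mm. The two pairs of views put the lens axis within about 1 mm of each other. The shaft's top was within about 1.5 px of its predicted spot, so it is upright and has not slipped.
- **Contact:** The force on the tool was only the shaft's weight, about 4 N, with no sign of touching the camera.
- **Bystanders:** The tin and the bolts showed no change in the top picture, and the V-block almost none. The gauge area first showed a large change, but a closer look showed only the arm's shadow, with the gauge in its place.

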